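# Clamp the honey jar with the tab-lock knob

## Task

The honey jar stands loose in the bench clamp and must be held while its ribbon is tied. Pinch the two release tabs of the clamp's knob, turn the knob clockwise (seen from above) until the pad has pushed the jar home into the V stop and holds it snugly, not hard enough to crack it, then let go so that the tabs spring out and lock the knob. Leave the other goods where they are.

Things in the scene. Friction and masses are not known exactly. Their poses are not given: they have to be found in the camera images.
- clamp: Bench jar clamp, fixed: aluminium plate 100 x 280 mm, top at z = 12 mm. Origin under the plate's centre; y runs along it from the knob's end to the V stop's end, z up. Grey gear housing 72 x 78 mm at y = -95 mm, top at 68 mm, on it a fixed toothed lock ring, radius 35 mm, up to 79 mm. The 50 mm high V stop is set anywhere in an 11 mm range, not measured: seated jar's axis at x = 0, y = 55.5 to 67.5 mm.
- knob_top (a point): Point on the knob's vertical axis, 112 mm over the table, just above its top; axes as the clamp's, not turning. The knob is a grey cylinder, radius 20.5 mm, from 72 to 110 mm over the table, with a release tab on each of two opposite sides: towards the clamp's +x and -x at knob angle 0; they turn with it.
- knob (a joint): Knob angle, rad: 0 (open, at the start) to 1.5, growing clockwise seen from above, which tightens; each rad drives jaw and pad 20 mm along the clamp's +y. Locked by the tabs' teeth unless both are pinched; on release they drop into the next gap (pitch 0.105 rad), and a loaded knob slips back to it. Free slow turning: about 0.03 N m; each newton on the jar adds 0.02 N m.
- tab_a (a joint): How far the tab on the clamp's +x side is pushed in, m: 0 out (locked), 0.005 at its inner stop; 3 mm on both tabs frees the knob. Outer face upright, 20 mm wide, from 82 to 110 mm over the table; the two tabs measure 54 mm across when out, 44 mm when in. Spring: 8 N out, 11 N in.
- tab_b (a joint): The same for the opposite tab.
- pad: Sprung rubber-faced pad on the jaw, 46 mm wide, 42 mm tall, face upright, looking along the clamp's +y. Origin on its face, at the height of the plate's top. It yields 1 mm for each 3 N on the jar. A snug jar carries 7 to 20 N once locked (0.14 to 0.4 N m at the knob beyond free turning); over 25 N it cracks.
- honey_jar: Glass honey jar with a white lid, diameter 64 mm, 97 mm tall, 0.25 to 0.4 kg, standing on the clamp's plate between pad and stop, 2 mm or more clear of both; sliding it along takes up to 5 N. Origin at the centre of its underside.
- jam_jar: Bystander: jam jar, diameter 69 mm, 99 mm tall; origin under its centre.
- ring_cake: Bystander: ring cake in a film bag, 90 x 94 x 24 mm; origin under its centre.
- butter_bar: Bystander: wrapped butter bar, 57 x 101 x 25 mm; origin under its centre.
Not all that is in view belongs to the job. Leave any turquoise look-alike of the honey_jar alone.

How it is judged:
By the outcome, as a careful person would: the job done as asked, in the order asked, and still so for the second after the job is handed in, with the robot touching nothing.
It also fails if it takes over 58 s, if anything falls off the work surface, if the arm or the gripper's body presses on something with over 40 N, if the wrist force passes 120 N, or if a joint passes its speed limit or range.

## Robot

A 6-joint arm with a two-finger parallel gripper is mounted at the origin on a cart in front of the work surface, level with it; the furniture and walls round the work are solid. World frame = base frame: x ahead of the robot, y to its left, z up, the work surface at z = 0. Lengths are in m, angles in rad, forces in N, time in s.
With the tool pointing down it reaches from about 0.35 to 0.875 m from the base axis. Payload 15.5 kg.
Tool frame: the origin (TCP) lies at the very end of the fingers, on their centre line; the grasp point (between the pads) lies 19 mm behind it; z points along the fingers, y is the direction in which the jaws open and shut (so a half turn about z gives the same grasp; the last joint's range is limited). The gripper opens to 85 mm and grips with 20 to 120 N. Pads are 22 mm wide; open, the fingers measure 114 mm over their backs; the gripper's body (76 mm by 85 mm) begins 54 mm behind the grasp point. The pads swing forward as they close: fully open they stand 13 mm farther back than shut.
Start: joints at [-1.224, 0.494, 1.345, -0, 1.302, -0.096], TCP at [0.267, -0.565, 0.231] pointing down, gripper open.
Joint ranges: [-2.91, 2.91], [-0.82, 2.16], [0.22, 2.67], [-1.22, 4.37], [0.12, 2.79], [-3.08, 3.08]. Speed limits (rad/s): [1.89, 1.89, 2.57, 3.01, 3.01, 3.01].

## Interface

Orientations are given as a rotation vector (axis times angle).
In Python, from workcell import monitor, vision, workorder, models gives the robot as it stands.
- The arm moves only by the tool play_rows, never from a script. Its argument "series" is one flat list of numbers, 7 for each row, row after row: the shift along the tool's x, y, z in units of 40 mm (1.0 is 40 mm), then the turn, a rotation vector about the tool's x, y, z in units of 10 degrees (1.0 is 10 degrees), then the finger opening in mm, from 0 to 85.4. A call has 1 to 10 rows; each row is the pose to reach, as a shift and turn from the pose commanded when the call began, along the tool's axes at that moment; what a row does not reach only later rows make up. A row lasts 1/8 s, in which the tool goes at most 62.5 mm and 10.7 degrees, less where a joint would pass 70% of its speed; a pose out of reach is approached as far as the arm can. A call with a gripper value outside its range is refused whole. The fingers move at their own pace and stop on an object; "grip_force" is the grip in N (left out, the last holds). Time passes only in rows, so rows that repeat a pose let the fingers close. It gives the time, the measured TCP pose, the force and the opening at its end, in the units of the state.
- monitor.get_obs(): the state, without advancing time (a new reading comes with each control period).
- vision.read_camera(name): name is "scene" or "side" or "wrist"; returns the picture (400x640x3 uint8, blue, green, red); there is no depth.
- vision.camera_model(name): a dict with "fx", "fy", "cx", "cy" (pixels), "k1" (the pictures are not rectified: a ray, as slopes to the right and down, at radius r is drawn at 1 + k1 r^2 times it, then the intrinsics apply), "pose" (4x4, takes a point from camera to world coordinates); the wrist camera has in their place "hand_eye" (4x4, takes a point from camera to tool coordinates, whose origin is the TCP and whose axes are the flange's). Camera axes: x right, y up, looking along -z (the intrinsics and any distortion apply to the point x, -y, -z); pixel columns grow to the right and rows downward; lengths in m; the calibration is good to about 2 mm. A picture is of the moment at which its call begins: read the wrist's pose just before it. camera_model takes no time and is no camera call.
- workorder.finish_job(): hands the job in, once; it reports no verdict.
Trained networks look in the newest picture that a camera, given by its name, has taken for a name from the list of things; names that differ only in an ending like _2 or _b are one class to them, and where a whole thing is asked for, a point or a joint stands for the part that bears it (a point fixed in the world has none). Each returns a list of dicts, best first, with "score" (0 to 1); they miss things now and then, are a little off and sometimes report something else, mostly with a low value. They report only what shows in the picture. A call takes as long as a camera call. They do not tell look-alikes from the thing itself.
- models.find_in(camera, label): "rect" ([left, top, right, bottom] in pixels, round what is visible of it).
- models.spot_point(camera, label): "xy" ([column, row] in pixels: a listed point, or the origin of a listed thing).
The state is a dict: "time_s": time; "q": joint angles; "joint_vel": joint speeds; "joint_torque": joint torques, N m; "ee_pos": TCP position; "tcp_rot": TCP orientation; "wrist_force": force on the tool from outside, world axes, zero at the start; "wrist_torque": the same for the moment, N m; "gripper_width": finger opening in m.
Only numpy, scipy, OpenCV 4.12 (cv2) and the standard library are available. Lean on these libraries where they do the work, as an engineer would, in place of code of your own. Each camera call takes 0.05 s, during which the arm holds its last target. There are 200 camera calls.

## Working session

There is one attempt and no reset: what is moved stays moved. The work goes in short steps, Python scripts to look and compute and a tool call to move; the robot and the scene stay as the last step left them, time stands still between calls to the robot, and variables do not carry over. Pictures are saved under pics/ and viewed, about 8 in all and at most 12, crops included, and the job is handed in when it is done.

Besides the shell and the picture viewer there is one more tool, called after "Call:" as a command line: name --argument value ..., lists and objects as JSON in quotes. play_rows: Moves the arm, as the interface text tells. Its arguments: {"type":"object","properties":{"series":{"type":"array","items":{"type":"number"}},"grip_force":{"type":"number"}},"required":["series"]}

```bash
mkdir -p pics
cat > h.py <<'E'
import numpy as np, cv2
from workcell import monitor, vision, workorder, models
from scipy.spatial.transform import Rotation as R
def ray(cam,px,T=None):
    m=vision.camera_model(cam)
    if T is None: T=np.array(m["pose"]) if "pose" in m else campose(m)
    K=np.array([[m["fx"],0,m["cx"]],[0,m["fy"],m["cy"]],[0,0,1]])
    u=cv2.undistortPoints(np.array([[px]],float),K,np.array([m["k1"],0,0,0.]))[0,0]
    d=T[:3,:3]@np.array([u[0],-u[1],-1]); return T[:3,3],d/np.linalg.norm(d)
def tool(o=None):
    o=o or monitor.get_obs(); T=np.eye(4);T[:3,:3]=R.from_rotvec(o["tcp_rot"]).as_matrix();T[:3,3]=o["ee_pos"];return T
def campose(m): return tool()@np.array(m["hand_eye"])
def atz(r,z): return r[0]+r[1]*(z-r[0][2])/r[1][2]
def tri(rs):
    A=sum(np.eye(3)-np.outer(d,d) for _,d in rs);b=sum((np.eye(3)-np.outer(d,d))@c for c,d in rs)
    p=np.linalg.solve(A,b);return p,[np.linalg.norm(np.cross(d,p-c)) for c,d in rs]
def proj(cam,P,T=None):
    m=vision.camera_model(cam)
    if T is None: T=np.array(m["pose"]) if "pose" in m else campose(m)
    p=np.linalg.inv(T)@np.append(P,1);x,y=p[0]/-p[2],-p[1]/-p[2];s=1+m["k1"]*(x*x+y*y)
    return np.array([m["fx"]*x*s+m["cx"],m["fy"]*y*s+m["cy"]])
E
cat > a.py <<'E'
from h import *
o=monitor.get_obs();print(o)
im=[]
for c in["scene","side"]:
    i=vision.read_camera(c);cv2.imwrite(f"pics/{c}0.png",i)
    for l in["clamp","knob_top","knob","pad","honey_jar","tab_a","tab_b"]:
        try: print(c,l,"pt",[(np.round(x["xy"]).tolist(),round(x["score"],2)) for x in models.spot_point(c,l)][:3])
        except Exception as e: print(l,e)
    print([(l,[(np.round(x["rect"]).tolist(),round(x["score"],2)) for x in models.find_in(c,l)][:3]) for l in ("knob","clamp","honey_jar")])
    print(np.array(vision.camera_model(c)["pose"]).round(3).tolist())
E
python3 a.py
```

```text
{'time_s': 0.0, 'q': array([-1.22449555e+00,  4.94203156e-01,  1.34611985e+00,  2.53644482e-07,
        1.30251521e+00, -9.55339655e-02]), 'joint_vel': array([ 0.00072192, -0.00104252,  0.00057202, -0.00143626, -0.00053062,
       -0.00125378]), 'joint_torque': array([ 3.64116968e-03, -8.82145572e+01, -3.83875322e+01, -1.29941900e-04,
        9.61985264e-03,  5.88677062e-05]), 'ee_pos': array([ 0.26711048, -0.56464859,  0.23069166]), 'tcp_rot': array([-3.06403626e+00, -6.88129931e-01,  2.44196409e-04]), 'wrist_force': array([-0.67019231,  1.28573858, -0.02983173]), 'wrist_torque': array([0.05570842, 0.04630314, 0.00951929]), 'gripper_width': 0.08561656456778224}
scene clamp pt [([321.0, 266.0], 0.65)]
scene knob_top pt [([350.0, 213.0], 0.64), ([298.0, 270.0], 0.23)]
knob it knows: butter_bar, clamp, honey_jar, jam_jar, knob_top, pad, ring_cake
scene pad pt [([314.0, 265.0], 0.65)]
scene honey_jar pt [([298.0, 274.0], 0.94), ([362.0, 205.0], 0.93), ([354.0, 183.0], 0.67)]
tab_a it knows: butter_bar, clamp, honey_jar, jam_jar, knob_top, pad, ring_cake
tab_b it knows: butter_bar, clamp
[... 495 characters left out ...]
 0.84)]
knob it knows: butter_bar, clamp, honey_jar, jam_jar, knob_top, pad, ring_cake
side pad pt [([330.0, 274.0], 0.39)]
side honey_jar pt [([324.0, 186.0], 0.69), ([347.0, 206.0], 0.58)]
tab_a it knows: butter_bar, clamp, honey_jar, jam_jar, knob_top, pad, ring_cake
tab_b it knows: butter_bar, clamp, honey_jar, jam_jar, knob_top, pad, ring_cake
[('knob', [([340.0, 202.0, 368.0, 226.0], 0.91)]), ('clamp', [([334.0, 202.0, 378.0, 278.0], 0.94)]), ('honey_jar', [([302.0, 238.0, 337.0, 275.0], 0.71), ([336.0, 173.0, 362.0, 205.0], 0.64), ([319.0, 147.0, 341.0, 190.0], 0.64)])]
[[-0.968, 0.154, -0.196, 0.408], [-0.249, -0.526, 0.814, 0.575], [0.022, 0.837, 0.547, 0.564], [0.0, 0.0, 0.0, 1.0]]
```

View pics/scene0.png

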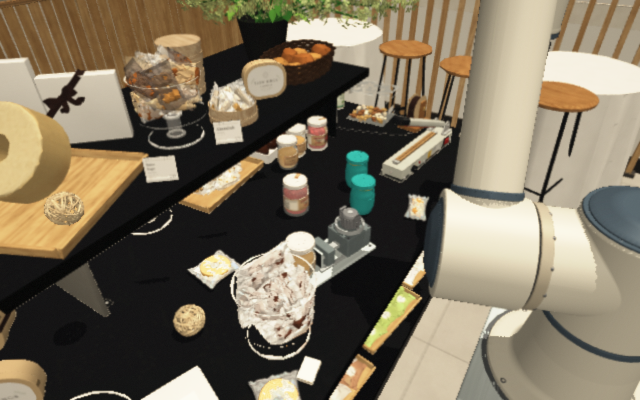

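View pics/side0.png

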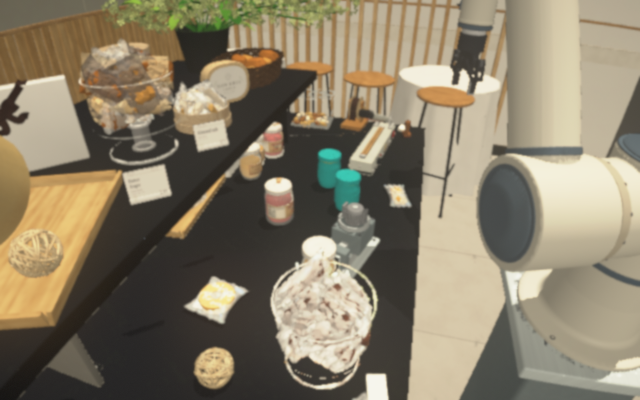

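Scene view: knob at (349,213), honey jar (white lid) at (300,245) with a basket in front of it, and turquoise jars at (360,190). The side view shows the same, with the knob at (354,210) and the lid at (320,245). I'll triangulate.

```bash
cat > b.py <<'E'
from h import *
def t(n,a,b): p,e=tri([ray("scene",a),ray("side",b)]);print(n,p.round(4),np.round(e,4))
t("knob",(350,210),(354.5,206))
t("knobm",(350,213),(359,208))
t("lid",(300,240),(320,245))
t("jar",(298,274),(320,272))
for c,k,j in(("scene",(349.5,210),(300,240)),("side",(354,207),(320,244))):
    print(c,atz(ray(c,k),.11).round(3),atz(ray(c,j),.109).round(3))
print("turq",atz(ray("scene",(363,205)),0),atz(ray("side",(347,206)),0))
for c in("scene","side"):
    i=cv2.imread(f"pics/{c}0.png")[190:310,240:400]; cv2.imwrite(f"pics/{c}c.png",cv2.resize(i,None,fx=3,fy=3,interpolation=2))
cv2.imwrite("pics/cc.png",np.vstack([cv2.resize(cv2.imread(f"pics/{c}0.png")[195:295,250:400],None,fx=4,fy=3,interpolation=2) for c in("scene","side")]))
print(np.array(vision.camera_model("wrist")["hand_eye"]).round(3), vision.camera_model("wrist"))
i=vision.read_camera("wrist");cv2.imwrite("pics/w0.png",i)
E
python3 b.py
```

```text
knob [ 0.495  -0.0825  0.1066] [0.0014 0.0014]
knobm [ 0.4818 -0.0577  0.1202] [0.0009 0.0009]
lid [0.5323 0.0685 0.1114] [0.0001 0.0001]
jar [0.5229 0.0922 0.0516] [0.0112 0.0112]
scene [ 0.495 -0.08   0.11 ] [0.534 0.066 0.109]
side [ 0.494 -0.071  0.11 ] [0.534 0.063 0.109]
turq [ 0.5403057  -0.24723777  0.        ] [ 0.53360945 -0.22741273  0.        ]
[[ 0.     0.964  0.264  0.068]
 [ 1.    -0.     0.    -0.002]
 [ 0.     0.264 -0.964 -0.141]
 [ 0.     0.     0.     1.   ]] {'fx': 310.7952556985002, 'fy': 310.7952556985002, 'cx': 324.1012485592137, 'cy': 196.6501454200103, 'k1': -0.043723353574036686, 'hand_eye': array([[ 3.25177285e-04,  9.64467622e-01,  2.64200873e-01,
         6.76193849e-02],
       [ 9.99999909e-01, -3.86730127e-04,  1.80966211e-04,
        -1.70672841e-03],
       [ 2.76710488e-04,  2.64200790e-01, -9.64467659e-01,
        -1.41290772e-01],
       [ 0.00000000e+00,  0.00000000e+00,  0.00000000e+00,
         1.00000000e+00]])}
```

View pics/cc.png

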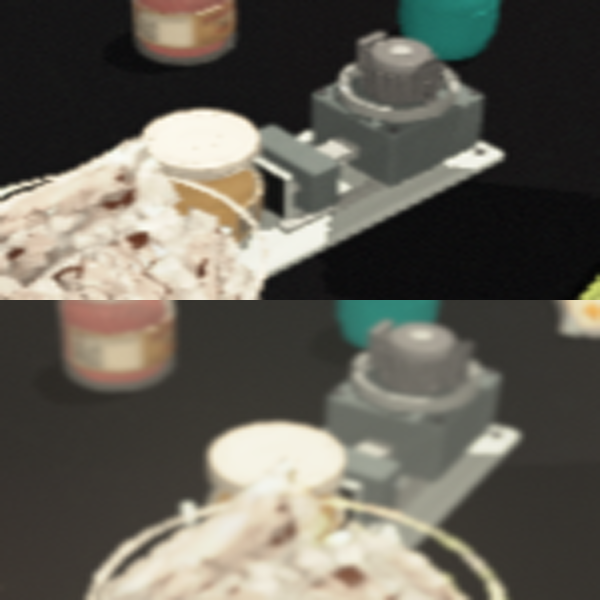

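Zoomed crop: knob with tabs on top of the grey housing, and the jar clear of the pad. The clamp's y runs from the knob (0.495,-0.077) to the jar (0.534,0.066). Next I work out the approach move.

```bash
cat >> h.py <<'E'
def cmd(pos,yv=None,xv=None,T=None):
    """rows units for a down-pointing tool at pos with tool-y along yv"""
    T=tool() if T is None else T
    z=np.array([0,0,-1.]);y=np.append(np.array(yv)[:2]/np.linalg.norm(yv[:2]),0);G=np.column_stack([np.cross(y,z),y,z])
    return ((T[:3,:3].T@(np.array(pos)-T[:3,3]))/.04).round(3),(np.degrees(R.from_matrix(T[:3,:3].T@G).as_rotvec())/10).round(3)
E
python3 - <<'E'
from h import *
T=tool();print(T.round(3))
cx=np.array([.965,-.26])
for s in(1,-1): print(s,cmd((.495,-.077,.27),s*cx))
E
```

```text
[[ 0.904  0.428  0.     0.267]
 [ 0.428 -0.904 -0.    -0.565]
 [ 0.     0.    -1.     0.231]
 [ 0.     0.     0.     1.   ]]
1 (array([10.364, -8.594, -0.968]), array([ 0.   ,  0.   , -4.961]))
-1 (array([10.364, -8.594, -0.968]), array([ 0.   , -0.   , 13.039]))
```

Call:
play_rows --series '[1.0, -0.8, -1.0, 0, 0, -0.5, 85, 2.1, -1.7, -1.0, 0, 0, -1, 85, 3.1, -2.6, -1.0, 0, 0, -1.5, 85, 4.2, -3.4, -1.0, 0, 0, -2, 85, 5.2, -4.3, -1.0, 0, 0, -2.5, 85, 6.2, -5.2, -1.0, 0, 0, -3, 85, 7.3, -6.0, -1.0, 0, 0, -3.5, 85, 8.3, -6.9, -1.0, 0, 0, -4, 85, 9.3, -7.7, -1.0, 0, 0, -4.5, 85, 10.36, -8.6, -1.0, 0, 0, -4.96, 85]'

```text
time_s: 2.1
ee_pos: [0.4954, -0.0753, 0.2715]
tcp_rot: [2.491, 1.913, 0.0]
wrist_force: [0.9, 0.0, -0.6]
gripper_width: 0.0851
```

Call:
play_rows --series '[0, 0, 0, 0, 0, 0, 85, 0, 0, 0, 0, 0, 0, 85, 0, 0, 0, 0, 0, 0, 85]'

```text
time_s: 2.48
ee_pos: [0.4944, -0.0778, 0.2713]
tcp_rot: [2.495, 1.908, -0.0]
wrist_force: [0.2, -0.7, -0.3]
gripper_width: 0.0852
```

```bash
cat > w.py <<'E'
from h import *
import sys
n=sys.argv[1]
o=monitor.get_obs();T=tool(o);print(o["time_s"],T[:3,3].round(4),o["q"].round(2),o["wrist_force"].round(2),o["wrist_torque"].round(3),o["gripper_width"])
i=vision.read_camera("wrist");cv2.imwrite(f"pics/{n}.png",i)
for l in["clamp","knob_top","pad","honey_jar"]:
    for x in models.spot_point("wrist",l)[:2]:
        z={"clamp":0,"knob_top":.112,"pad":.012,"honey_jar":.012}[l]
        print(l,np.round(x["xy"]),round(x["score"],2),atz(ray("wrist",x["xy"]),z).round(4))
for x in models.find_in("wrist","knob_top")[:1]: print(np.round(x["rect"]))
E
python3 w.py w1
```

```text
2.475 [ 0.4944 -0.0778  0.2713] [-0.28  0.28  1.59 -0.    1.28 -0.01] [ 0.19 -0.74 -0.28] [-0.055 -0.027  0.041] 0.08522276570240245
clamp [324.  87.] 0.85 [0.5201 0.0184 0.    ]
clamp [322.  37.] 0.26 [0.5331 0.0751 0.    ]
knob_top [322. 179.] 0.91 [ 0.4936 -0.0725  0.112 ]
knob_top [476. 162.] 0.72 [ 0.6438 -0.0959  0.112 ]
pad [324.  74.] 0.82 [0.5238 0.0314 0.012 ]
honey_jar [381. 254.] 0.87 [ 0.5389 -0.2188  0.012 ]
honey_jar [325.  36.] 0.86 [0.536  0.0728 0.012 ]
[282.   1. 370. 205.]
```

View pics/w1.png

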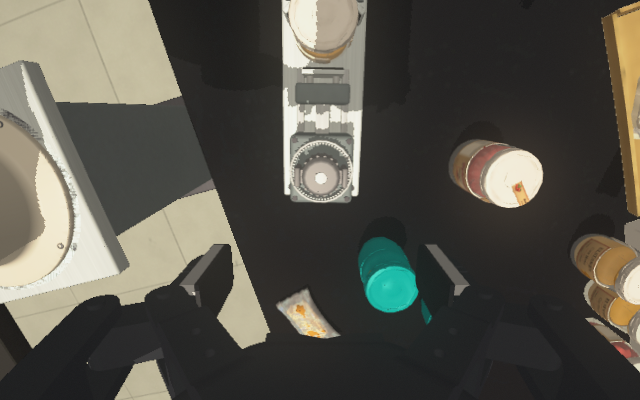

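Wrist view: clamp upright in the picture, knob centre at (321,178), plate centre line column ~321–325, jar lid at (325,20), and the fingers well clear. I'll descend to a closer view.

Call:
play_rows --series '[0.06, -0.02, 1.0, 0, 0, 0.06, 85, 0.12, -0.05, 2.0, 0, 0, 0.12, 85, 0.12, -0.05, 3.0, 0, 0, 0.12, 85, 0.12, -0.05, 3.0, 0, 0, 0.12, 85, 0.12, -0.05, 3.0, 0, 0, 0.12, 85]'

```text
time_s: 3.4
ee_pos: [0.4948, -0.072, 0.1526]
tcp_rot: [2.513, 1.884, 0.001]
wrist_force: [0.2, 0.1, 0.4]
gripper_width: 0.0851
```

```bash
python3 w.py w2; python3 -c "
from h import *
T=tool();print(T.round(4))
for z in (.112,.084): print(proj('wrist',[T[0,3],T[1,3],z]))"
```

```text
3.4 [ 0.4948 -0.072   0.1526] [-0.26  0.42  1.75 -0.    0.97  0.02] [0.16 0.05 0.35] [-0.026  0.008 -0.023] 0.08511055768551797
clamp [318.  83.] 0.57 [0.5161 0.0194 0.    ]
pad [321.  61.] 0.87 [0.523 0.035 0.012]
honey_jar [399. 303.] 0.89 [ 0.5346 -0.2131  0.012 ]
honey_jar [318.  14.] 0.56 [0.5307 0.0706 0.012 ]
[264.   1. 384. 254.]
[[ 2.805e-01  9.599e-01  1.400e-03  4.945e-01]
 [ 9.599e-01 -2.805e-01 -4.000e-04 -7.180e-02]
 [ 1.000e-04  1.500e-03 -1.000e+00  1.521e-01]
 [ 0.000e+00  0.000e+00  0.000e+00  1.000e+00]]
[324.9870696 226.125671 ]
[324.79443623 212.06960067]
```

View pics/w2.png

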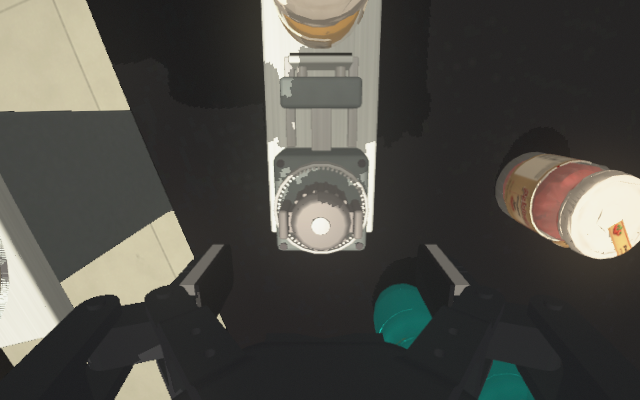

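Close view: knob centre (320,225) with tabs at columns 282 and 359. The TCP projects to (325,226), so it needs -2.7 mm along tool y. Descend and pinch.

Call:
play_rows --series '[0, -0.07, 0.3, 0, 0, 0, 85, 0, -0.07, 0.8, 0, 0, 0, 75, 0, -0.07, 1.3, 0, 0, 0, 70, 0, -0.07, 1.65, 0, 0, 0, 65, 0, -0.07, 1.68, 0, 0, 0, 62, 0, -0.07, 1.68, 0, 0, 0, 60]' --grip_force 40

```text
time_s: 4.45
ee_pos: [0.4915, -0.0709, 0.0843]
tcp_rot: [2.514, 1.884, 0.0]
wrist_force: [-0.0, 0.0, 0.7]
gripper_width: 0.06
```

Call:
play_rows --series '[0, 0, 0, 0, 0, 0, 50, 0, 0, 0, 0, 0, 0, 40, 0, 0, 0, 0, 0, 0, 40, 0, 0, 0, 0, 0, 0, 40, 0, 0, 0, 0, 0, 0, 40]' --grip_force 40

```text
time_s: 5.08
ee_pos: [0.4925, -0.0712, 0.0857]
tcp_rot: [2.512, 1.883, 0.003]
wrist_force: [-1.5, 1.4, 20.0]
gripper_width: 0.0427
```

```bash
cat > s.py <<'E'
from h import *
import sys
n=int(sys.argv[1]) if len(sys.argv)>1 else 4
F=[];M=[]
for k in range(n):
    o=monitor.get_obs();F.append(o["wrist_force"]);M.append(o["wrist_torque"])
    if k<n-1: vision.read_camera("wrist")
T=tool(o);y=T[:3,0]
print("t",o["time_s"],"pos",T[:3,3].round(4),"yawx",np.degrees(np.arctan2(y[1],y[0])).round(2),"F",np.mean(F,0).round(2),"M",np.mean(M,0).round(3),"Mz sd",np.std(np.array(M)[:,2]).round(3),"w",round(o["gripper_width"],4),"q6",o["q"][5].round(3))
print("F in tool",(T[:3,:3].T@np.mean(F,0)).round(2))
E
python3 s.py 4
```

```text
t 5.225 pos [ 0.4925 -0.0712  0.0857] yawx 73.71 F [-1.57  0.85 20.44] M [0.109 0.389 0.013] Mz sd 0.028 w 0.0425 q6 0.021
F in tool [  0.38  -1.68 -20.45]
```

Both tabs are in (42.5 mm). The 20 N upward force comes from the pads swinging down as they closed, so I'll ease up slightly.

Call:
play_rows --series '[0, 0, -0.02, 0, 0, 0, 40, 0, 0, -0.04, 0, 0, 0, 40, 0, 0, -0.04, 0, 0, 0, 40]'

```text
time_s: 5.6
ee_pos: [0.4924, -0.0712, 0.0862]
tcp_rot: [2.512, 1.883, 0.002]
wrist_force: [4.5, -0.9, 0.8]
gripper_width: 0.0418
```

```bash
python3 s.py 4
```

```text
t 5.75 pos [ 0.4925 -0.0712  0.0862] yawx 73.71 F [ 5.03 -0.58  2.05] M [-0.122 -0.873  0.046] Mz sd 0.026 w 0.0415 q6 0.021
F in tool [ 0.85  4.99 -2.04]
```

Call:
play_rows --series '[0, 0, 0, 0, 0, 0.2, 40, 0, 0, 0, 0, 0, 0.4, 40, 0, 0, 0, 0, 0, 0.6, 40, 0, 0, 0, 0, 0, 0.8, 40, 0, 0, 0, 0, 0, 1.0, 40, 0, 0, 0, 0, 0, 1.2, 40, 0, 0, 0, 0, 0, 1.4, 40, 0, 0, 0, 0, 0, 1.6, 40, 0, 0, 0, 0, 0, 1.8, 40, 0, 0, 0, 0, 0, 2.0, 40]'

```text
time_s: 7.0
ee_pos: [0.4933, -0.0716, 0.0863]
tcp_rot: [2.801, 1.417, 0.004]
wrist_force: [9.1, -3.9, -2.0]
gripper_width: 0.0415
```

```bash
python3 s.py 5; python3 w.py w3
```

```text
t 7.2 pos [ 0.4933 -0.0716  0.0862] yawx 53.71 F [ 9.02 -3.42 -1.55] M [-0.668 -1.506  0.007] Mz sd 0.104 w 0.042 q6 0.37
F in tool [2.58 9.29 1.59]
7.2 [ 0.4933 -0.0716  0.0862] [-0.26  0.52  1.81 -0.    0.8   0.37] [ 8.52 -3.65 -0.94] [-0.67  -1.499  0.003] 0.04203248824574726
clamp [280.  82.] 0.96 [0.5199 0.0184 0.    ]
knob_top [325. 285.] 0.83 [ 0.4915 -0.0724  0.112 ]
pad [262.  49.] 0.88 [0.5239 0.0394 0.012 ]
honey_jar [588. 346.] 0.77 [ 0.6041 -0.31    0.012 ]
[166.   1. 405. 314.]
```

View pics/w3.png

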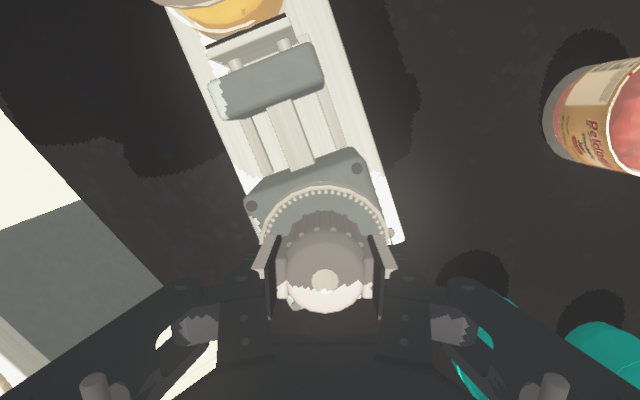

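The knob turned with the gripper, and the pad (260,40) is now close to the jar (225,15). I'll continue in smaller steps with torque readings.

Call:
play_rows --series '[0, 0.01, 0, 0, 0, 0.2, 40, 0, 0.01, 0, 0, 0, 0.4, 40, 0, 0.01, 0, 0, 0, 0.6, 40, 0, 0.01, 0, 0, 0, 0.8, 40, 0, 0.01, 0, 0, 0, 1.0, 40]'

```text
time_s: 8.12
ee_pos: [0.4936, -0.0719, 0.0863]
tcp_rot: [2.914, 1.167, 0.005]
wrist_force: [10.1, -4.4, -1.9]
gripper_width: 0.042
```

```bash
python3 s.py 6
```

```text
t 8.375 pos [ 0.4936 -0.0719  0.0863] yawx 43.71 F [ 9.21 -4.81 -2.2 ] M [-0.855 -1.521  0.058] Mz sd 0.102 w 0.0417 q6 0.544
F in tool [3.33 9.83 2.24]
```

Call:
play_rows --series '[0, 0.01, 0, 0, 0, 0.2, 40, 0, 0.01, 0, 0, 0, 0.4, 40, 0, 0.01, 0, 0, 0, 0.6, 40, 0, 0.01, 0, 0, 0, 0.6, 40]'

```text
time_s: 8.88
ee_pos: [0.4938, -0.0721, 0.0863]
tcp_rot: [2.971, 1.014, 0.005]
wrist_force: [8.2, -4.8, -0.6]
gripper_width: 0.0417
```

```bash
sed -i 's/^T=tool(o);y/print("Mz",np.round(np.array(M)[:,2],2));T=tool(o);y/' s.py; python3 s.py 10
```

```text
Mz [0.21 0.06 0.07 0.04 0.04 0.08 0.02 0.07 0.06 0.05]
t 9.325 pos [ 0.4938 -0.0721  0.0862] yawx 37.72 F [ 8.86 -4.11 -1.43] M [-0.755 -1.47   0.07 ] Mz sd 0.05 w 0.042 q6 0.648
F in tool [4.5  8.67 1.46]
```

Call:
play_rows --series '[0, 0.01, 0, 0, 0, 0.2, 40, 0, 0.01, 0, 0, 0, 0.4, 40, 0, 0.01, 0, 0, 0, 0.6, 40, 0, 0.01, 0, 0, 0, 0.6, 40]'

```text
time_s: 9.82
ee_pos: [0.494, -0.0724, 0.0862]
tcp_rot: [3.02, 0.857, 0.005]
wrist_force: [8.2, -4.6, -1.6]
gripper_width: 0.0416
```

```bash
python3 s.py 10; python3 -c "
from h import *
for l in ('pad','honey_jar','clamp'):
  for x in models.spot_point('wrist',l)[:2]: print(l,np.round(x['xy']),x['score'],atz(ray('wrist',x['xy']),.012 if l!='clamp' else 0).round(4))"
```

```text
Mz [0.27 0.06 0.03 0.11 0.06 0.09 0.1  0.01 0.08 0.08]
t 10.275 pos [ 0.494  -0.0724  0.0863] yawx 31.72 F [ 8.33 -3.76 -1.07] M [-0.665 -1.407  0.089] Mz sd 0.066 w 0.0419 q6 0.752
F in tool [5.1  7.57 1.1 ]
pad [198.  76.] 0.78 [0.5271 0.0474 0.012 ]
honey_jar [164.  46.] 0.96 [0.5323 0.075  0.012 ]
honey_jar [513. 253.] 0.82 [ 0.5387 -0.2143  0.012 ]
clamp [236. 108.] 0.61 [0.5205 0.0189 0.    ]
```

Call:
play_rows --series '[0, 0.0, 0, 0, 0, 0.2, 40, 0, 0.0, 0, 0, 0, 0.4, 40, 0, 0.0, 0, 0, 0, 0.6, 40, 0, 0.0, 0, 0, 0, 0.6, 40]'

```text
time_s: 10.92
ee_pos: [0.4941, -0.0726, 0.0863]
tcp_rot: [3.061, 0.698, 0.005]
wrist_force: [8.9, -5.0, -1.7]
gripper_width: 0.042
```

```bash
python3 s.py 10
```

```text
Mz [0.2  0.09 0.05 0.01 0.11 0.09 0.02 0.05 0.05 0.09]
t 11.375 pos [ 0.4941 -0.0726  0.0863] yawx 25.72 F [ 8.85 -5.87 -1.83] M [-1.07  -1.435  0.076] Mz sd 0.053 w 0.0418 q6 0.857
F in tool [5.42 9.13 1.87]
```

Call:
play_rows --series '[0, 0.0, 0, 0, 0, 0.2, 40, 0, 0.0, 0, 0, 0, 0.4, 40, 0, 0.0, 0, 0, 0, 0.6, 40, 0, 0.0, 0, 0, 0, 0.6, 40]'

```text
time_s: 11.88
ee_pos: [0.4942, -0.0728, 0.0863]
tcp_rot: [3.093, 0.537, 0.005]
wrist_force: [7.9, -8.9, -2.5]
gripper_width: 0.0418
```

```bash
python3 s.py 10
```

```text
Mz [0.27 0.17 0.14 0.2  0.25 0.16 0.2  0.19 0.19 0.23]
t 12.325 pos [ 0.4942 -0.0728  0.0863] yawx 19.73 F [ 8.64 -8.65 -2.45] M [-1.513 -1.47   0.201] Mz sd 0.038 w 0.0417 q6 0.962
F in tool [ 5.21 11.05  2.5 ]
```

Seating contact has been reached: the torque rose by 0.13 N m over the last 6°, which is the pad's full stiffness. The load is now about 8–9 N.

Call:
play_rows --series '[0, 0.0, 0, 0, 0, 0.2, 40, 0, 0.0, 0, 0, 0, 0.4, 40, 0, 0.0, 0, 0, 0, 0.6, 40, 0, 0.0, 0, 0, 0, 0.6, 40]'

```text
time_s: 12.82
ee_pos: [0.4943, -0.0731, 0.0863]
tcp_rot: [3.117, 0.374, 0.006]
wrist_force: [8.5, -10.5, -3.1]
gripper_width: 0.0416
```

```bash
python3 s.py 10
```

```text
Mz [0.39 0.25 0.28 0.25 0.19 0.31 0.26 0.29 0.36 0.33]
t 13.275 pos [ 0.4943 -0.0731  0.0863] yawx 13.74 F [  8.57 -11.01  -3.06] M [-1.99  -1.446  0.293] Mz sd 0.055 w 0.0418 q6 1.066
F in tool [ 5.7  12.72  3.12]
```

Call:
play_rows --series '[0, 0.0, 0, 0, 0, 0.12, 40, 0, 0.0, 0, 0, 0, 0.25, 40, 0, 0.0, 0, 0, 0, 0.25, 40]'

```text
time_s: 13.65
ee_pos: [0.4943, -0.0732, 0.0863]
tcp_rot: [3.124, 0.307, 0.006]
wrist_force: [8.8, -12.5, -3.5]
gripper_width: 0.0417
```

```bash
python3 s.py 14
```

```text
Mz [0.36 0.37 0.36 0.3  0.3  0.33 0.35 0.32 0.35 0.3  0.32 0.3  0.37 0.32]
t 14.3 pos [ 0.4943 -0.0732  0.0863] yawx 11.25 F [  8.56 -12.41  -3.28] M [-2.177 -1.417  0.332] Mz sd 0.026 w 0.0418 q6 1.11
F in tool [ 5.97 13.83  3.34]
```

Load is about 15–16 N, and slipping back by up to one pitch leaves at least 9 N. Release.

Call:
play_rows --series '[0, 0, 0, 0, 0, 0, 46, 0, 0, 0, 0, 0, 0, 52, 0, 0, 0, 0, 0, 0, 60, 0, 0, 0, 0, 0, 0, 70, 0, 0, 0, 0, 0, 0, 80, 0, 0, 0, 0, 0, 0, 85, 0, 0, 0, 0, 0, 0, 85]'

```text
time_s: 15.18
ee_pos: [0.4922, -0.0717, 0.0857]
tcp_rot: [-3.127, -0.307, 0.0]
wrist_force: [-0.9, 0.5, 0.9]
gripper_width: 0.0851
```

Call:
play_rows --series '[0, 0, -0.3, 0, 0, 0, 85, 0, 0, -0.8, 0, 0, 0, 85, 0, 0, -1.6, 0, 0, -0.5, 85, 0, 0, -2.4, 0, 0, -1.5, 85, 0, 0, -3.2, 0, 0, -2.5, 85, 0, 0, -4.0, 0, 0, -3.5, 85, 0, 0, -4.0, 0, 0, -4.5, 85, 0, 0, -4.0, 0, 0, -5.5, 85, 0, 0, -4.0, 0, 0, -6.2, 85, 0, 0, -4.0, 0, 0, -6.2, 85]'

```text
time_s: 16.42
ee_pos: [0.4921, -0.0717, 0.2464]
tcp_rot: [2.522, 1.872, 0.001]
wrist_force: [0.6, -0.2, -0.1]
gripper_width: 0.0852
```

```bash
python3 s.py 3; python3 w.py w4; python3 -c "
import cv2;i=cv2.imread('pics/w4.png')[0:260,220:440];cv2.imwrite('pics/w4c.png',cv2.resize(i,None,fx=2.3,fy=2.3,interpolation=2))"
```

```text
Mz [ 0.01 -0.03 -0.04]
t 16.525 pos [ 0.4922 -0.0717  0.2461] yawx 73.04 F [ 0.09  0.04 -0.08] M [ 0.009  0.026 -0.019] Mz sd 0.019 w 0.0851 q6 0.031
F in tool [0.07 0.07 0.08]
16.525 [ 0.4922 -0.0717  0.2461] [-0.26  0.3   1.63  0.    1.21  0.03] [-0.09 -0.11 -0.21] [-0.013  0.06  -0.038] 0.08505524804494594
clamp [324.  90.] 0.75 [0.5184 0.0181 0.    ]
knob_top [323. 192.] 0.92 [ 0.4904 -0.0733  0.112 ]
pad [322.  61.] 0.79 [0.5249 0.0479 0.012 ]
honey_jar [324.  31.] 0.89 [0.5365 0.0774 0.012 ]
honey_jar [387. 260.] 0.76 [ 0.5369 -0.2128  0.012 ]
[277.   0. 370. 216.]
```

View pics/w4c.png

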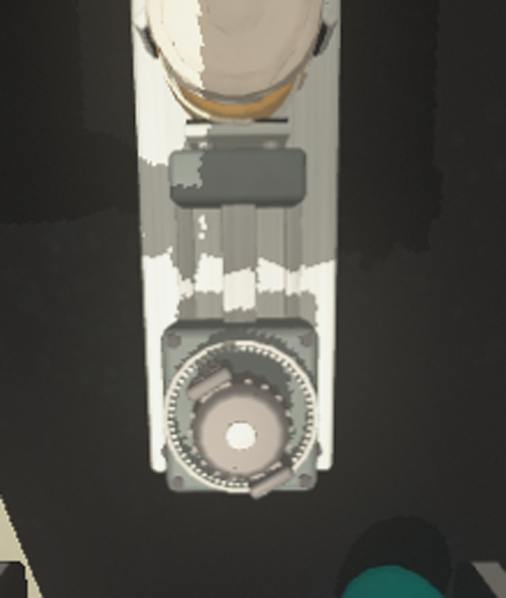

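The tabs have sprung out onto the lock ring at (210,383) and (270,478), with the knob at about 58–60°. The pad is against the jar and the jar sits between the V arms. The gripper is clear of everything.

```bash
python3 -c "
from workcell import workorder;print(workorder.finish_job())"
```

```text
the job is handed in; nothing more can be done
None
```

The honey jar is clamped and the job is handed in at about 17 s of the 58 s allowed. I pinched both tabs and turned the knob clockwise about 62°. The jar came up against the V stop partway, and I kept turning until the knob torque read 0.33 N m. I then let go and lifted the gripper clear.

- **Jar load:** it carried about 15–16 N just before release. I could not measure it after locking. A slip back of up to one tooth leaves about 9–16 N, inside the 7–20 N range.
- **Final picture:** both tabs are out on the lock ring with the knob at about 58–60°. The pad is on the jar, and the jar sits between the V arms. The wrist force is about zero, so the robot touches nothing.
- **Other goods:** I did not touch the jam jar, the other goods or the turquoise look-alikes.
- **Not as expected:**
  - Closing on the tabs briefly gave a 20 N vertical force, which I relieved by easing up slightly.
  - A sideways force of up to about 14 N stayed during the turn because the gripper was slightly off the knob's centre.

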